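Rod out the soap filling stand's outlet

ROBOT

A 6-joint arm with a two-finger parallel gripper is mounted at the origin on the work surface. World frame = base frame: x ahead of the robot, y to its left, z up, the work surface at z = 0. Lengths are in m, angles in rad, forces in N, time in s.
With the tool pointing down it reaches from about 0.35 to 0.975 m from the base axis. Payload 4.9 kg.
Tool frame: the origin (TCP) lies on the centre line of the jaws, within the pads' length; the fingertips stand 8 mm ahead of it and the grasp point (between the pads) lies 11 mm behind it; z points along the fingers, y is the direction in which the jaws open and shut (so a half turn about z gives the same grasp; the last joint's range is limited). The gripper opens to 85 mm and grips with 20 to 120 N. Pads are 22 mm wide; open, the fingers measure 114 mm over their backs; the gripper's body (76 mm by 85 mm) begins 54 mm behind the grasp point. The pads swing forward as they close: fully open they stand 13 mm farther back than shut.
Start: joints at [1.216, 0.053, 1.613, -0, 1.476, -0.119], TCP at [0.146, 0.608, 0.239] pointing down, gripper open.
Joint ranges: [-3.01, 3.01], [-1.01, 2.22], [0.06, 2.58], [-1.02, 4.17], [0.09, 2.62], [-3.14, 3.14]. Speed limits (rad/s): [2.57, 2.57, 3.14, 3.14, 3.14, 3.14].

INTERFACE

Orientations are given as a unit quaternion [w, x, y, z].
In Python, from plant import manip gives the robot as it stands.
- The arm moves only by the tool step_arm, never from a script. Its argument "deltas" is a list of rows, each a list of 7 numbers: the shift along the tool's x, y, z in m, then the turn, a rotation vector about the tool's x, y, z in rad, then the gripper command: -1 is fully open, 1 is shut, values between are in proportion. In form: [[dx, dy, dz, ax, ay, az, hand], ...]. A call has 1 to 20 rows; each row is the pose to reach, as a shift and turn from the pose commanded when the call began, along the tool's axes at that moment; what a row does not reach only later rows make up. A row lasts 1/10 s, in which the tool goes at most 50 mm and 8.59 degrees, less where a joint would pass 70% of its speed; a pose out of reach is approached as far as the arm can. A call with a gripper value outside its range is refused whole. The fingers move at their own pace and stop on an object; the grip force is fixed at half the most. Time passes only in rows, so rows that repeat a pose let the fingers close. It gives the time, the measured TCP pose, the force and the opening at its end, in the units of the state.
- manip.state(): the state, without advancing time (a new reading comes with each control period).
- manip.grab_frame(name): name is "scene" or "top" or "wrist"; returns the picture (420x560x3 uint8, red, green, blue); there is no depth.
- manip.get_calibration(name): a dict with "fov_y" (degrees; the focal length in pixels is half the picture's height over the tangent of half this angle, whatever the lens; pixels are square), "cx", "cy" (the principal point, pixels), "dist_coeffs" ([k1, k2, p1, p2, k3] as OpenCV has them; the pictures are not rectified), "R" (3x3) and "t" (3): a world point X has camera coordinates R X + t. Camera axes: x right, y down, z forward; pixel columns grow to the right and rows downward; lengths in m; the calibration is good to about 2 mm. A picture is of the moment at which its call begins: read the wrist's pose just before it. get_calibration takes no time and is no camera call; for the wrist camera it gives the pose at the moment of the call.
- manip.job_done(): hands the job in, once; it reports no verdict.
The state is a dict: "time": time; "joint_pos": joint angles; "joint_vel": joint speeds; "joint_efforts": joint torques, N m; "tool_pos": TCP position; "tool_rot": TCP orientation; "contact_force": force on the tool from outside, world axes, zero at the start; "ft_torque": the same for the moment, N m; "gripper_width": opening from 0.0 (shut) to 1.0 (fully open).
Only numpy, scipy, OpenCV 4.12 (cv2) and the standard library are available. Lean on these libraries where they do the work, as an engineer would, in place of code of your own. Each camera call takes 0.05 s, during which the arm holds its last target.

TASK

The outlet of the soap filling stand has to be rodded clear: first turn the red valve handle to its green mark (60 degrees open), so that the hole in the valve plate comes over the outlet. Then take the clearing rod out of the white caddy and lower it upright through the top guide and on through the outlet below, until its tip shows about 20 mm below the underside of the outlet block. Finish while still holding it there, tip clear of the base, valve still on the mark and the rod not leaning hard on the stand; do not disturb the bottles, the plate or the soap.

Things in the scene. Friction and masses are not known exactly. Their poses are not given: they have to be found in the camera images.
- stand: fixed stand, yaw varies by 20 deg. Origin: underside centre of its white base (150 x 180 x 12 mm), z up; both bores lie straight above it. Grey column (44 x 36 mm, 123 high) centred 66 mm to +y carries two level aluminium plates: top guide, 44 mm wide, 108 to 123 mm above the table; outlet block, 50 mm wide, 55 to 75 mm up. Each has a vertical 16 mm through bore. Valve on the -y side
- guide_mouth (a point): centre of the upper mouth of the top guide's bore, 123 mm above the table; axes as the stand
- outlet_under (a point): centre of the lower mouth of the outlet block's bore, 55 mm above the table, straight below guide_mouth; axes as the stand
- valve_pivot (a point): on the vertical axis about which the valve turns, 50 mm from the bores towards the stand's -y, 79 mm above the table; axes as the stand
- valve (a joint): valve opening, rad, 0 (closed) to 1.25, growing counter-clockwise from above. A 5 mm steel plate (76 to 81 mm above the table) turns over the outlet block; its 24 mm hole is over the bore at 1.047 (60 deg): lever over the green mark, along the stand's -y. When less open the lever points that much towards the stand's -x. Starts 0.05 to 0.6, stays where left, about 1 N at the handle
- valve_post (a point): centre of the top of the red upright handle post on the lever's end, 126 mm above the table, 95 mm from the pivot axis; post 16 mm diameter, standing free for 42 mm above the lever (84 to 126 mm above the table). May be pinched from above at any yaw
- caddy: fixed white ceramic block with a blue band, 70 x 70 x 130 mm high, with a vertical 15 mm hole in the middle of its top, where the rod hangs upright by the shoulder of its handle. Origin: centre of its underside
- rod: clearing rod, 185 mm, about 0.12 kg: steel shaft 12 mm diameter, 125 mm long, tip tapered over 12 mm to 6 mm diameter; then a round black handle 22 mm diameter, 60 mm long, with a yellow band. Origin at the tip, z towards the handle. In the caddy the handle is 130 to 190 mm above the table, the shaft inside; lift 130 mm to free it
- rod_tip (a point): the end of the rod's tip (same point as the rod's origin)
- rod_grip (a point): middle of the rod's handle, on its axis, 155 mm from the tip
- oil_yellow: bystander: yellow bottle with white cap, 56 mm diameter, 140 mm high; origin centre of its underside
- oil_green: bystander: pale green bottle with white cap, 52 mm diameter, 130 mm high; origin centre of its underside
- plate: bystander: yellow plate, 140 mm diameter, 16 mm high; origin centre of its underside
- soap: bystander: cream bar of soap, 50 x 75 x 25 mm; origin centre of its underside

How it is judged:
On the way, in this order (a step that is already met when the one before it is completed fails the run):
1. the valve stands on its green mark (60 degrees, give or take 7) while the rod is still in the caddy (value of joint valve between 0.927 and 1.167 rad and height (world z) of rod_tip below 0.05 m and horizontal distance between rod_tip and caddy below 0.02 m), for 0.2 s.
2. the held rod's tip has come down through the top guide and is between it and the outlet (z of rod_tip in the frame of guide_mouth between -0.066 and -0.015 m and horizontal distance between rod_tip and guide_mouth below 0.01 m and angle between rod's own z axis and vertical below 0.15 rad), for 0.02 s.
At the end, for the whole second after the job is handed in: Rod still held at rest through both bores, upright within 6 deg, tip 10 to 32 mm below the outlet block and within 8 mm of the bore axis, under 12 N on the stand; valve at 60 +-7 deg; bottles, plate and soap upright (within 11 deg), within 30 mm of their starts (value of joint valve between 0.927 and 1.167 rad and z of rod_tip in the frame of outlet_under between -0.032 and -0.01 m and horizontal distance between rod_tip and outlet_under below 0.008 m and angle between rod's own z axis and vertical below 0.1 rad and contact force between the fingers and rod above 1 N and contact force between rod and stand below 12 N and linear speed of rod below 0.01 m/s and distance of each of oil_yellow, oil_green, plate, soap from where it was at the start of the episode below 0.03 m and angle between each of oil_yellow, oil_green, plate, soap's own z axis and vertical below 0.2 rad); the arm keeps its last pose, push and grip.
It fails at once if a bottle, the plate or the soap is knocked over or pushed more than 30 mm (distance of any of oil_yellow, oil_green, plate, soap from where it was at the start of the episode above 0.03 m or angle between any of oil_yellow, oil_green, plate, soap's own z axis and vertical above 0.5 rad).
It also fails if it takes over 64 s, if anything falls off the work surface, if the arm or the gripper's body presses on something with over 40 N, if the wrist force passes 120 N, or if a joint passes its speed limit or range.

## Working session

There is one attempt and no reset: what is moved stays moved. The work goes in short steps, Python scripts to look and compute and a tool call to move; the robot and the scene stay as the last step left them, time stands still between calls to the robot, and variables do not carry over. Pictures are saved under pics/ and viewed, and the job is handed in when it is done.

Besides the shell and the picture viewer there is one more tool, called after ">>>" as a command line: name --pt "numbers of a row" for each row, then --argument value for the rest. step_arm: Moves the arm, as the interface text tells. Its arguments: {"type":"object","properties":{"deltas":{"type":"array"}},"required":["deltas"]}

```bash
mkdir -p pics; ls; python3 - <<'E'
from plant import manip
import cv2
print(manip.state())
for n in ["scene","top","wrist"]:
    c=manip.get_calibration(n); print(n,c)
    cv2.imwrite(f"pics/{n}0.png",manip.grab_frame(n)[:,:,::-1])
E
```

```text
pics
{'time': 0.0, 'joint_pos': array([ 1.21600294e+00,  5.34031047e-02,  1.61429160e+00, -6.77306309e-06,
        1.47599825e+00, -1.19002299e-01]), 'joint_vel': array([ 0.00155457, -0.00106187,  0.00092236, -0.00056007,  0.00169228,
       -0.00091981]), 'joint_efforts': array([-1.38356147e-03, -3.93674541e+01, -3.70179033e+01, -2.47154003e-04,
        7.18211144e-03, -7.68696850e-06]), 'tool_pos': array([0.14579862, 0.60713371, 0.23803577]), 'tool_rot': array([-2.43180897e-04,  1.17622234e-01,  9.93057857e-01, -1.02161065e-03]), 'contact_force': array([-0.40036991,  0.82173863,  0.0023754 ]), 'ft_torque': array([-0.00608809, -0.06168776, -0.04208219]), 'gripper_width': 1.00235885669735}
scene {'fov_y': 56.83522667889386, 'cx': 280.03170649173694, 'cy': 207.47164938112226, 'dist_coeffs': array([-0.09898477,  0.        ,  0.        ,  0.        ,  0.        ]), 'R': array([[-0.77518141,  0.63172963,  0.00338495],
       [ 0.35155926,  0.43583   , -0.82852779],
       [-0.52488082, -0.64106933, -0.55993771]]), 't': array([ 0.42320583, -0.08106189,  1.13909323])}
top {'fov_y': 42.797703638479824, 'cx': 285.87040434128727, 'cy': 207.29647209067863, 'dist_coeffs': array([0.07252494, 0.        , 0.        , 0.        , 0.        ]), 'R': array([[-5.41390004e-03, -9.99985158e-01,  6.10623171e-04],
       [-9.98007440e-01,  5.36480357e-03, -6.28678650e-02],
       [ 6.28636560e-02, -9.49766805e-04, -9.98021672e-01]]), 't': array([-0.00642036,  0.5594254 ,  1.466449  ])}
wrist {'fov_y': 61.08343418339897, 'cx': 271.27149902302295, 'cy': 213.08579617516435, 'dist_coeffs': array([0.00282523, 0.        , 0.        , 0.        , 0.        ]), 'R': array([[ 0.23447343,  0.97212142, -0.00147163],
       [ 0.92443055, -0.22250165,  0.30971144],
       [ 0.30074968, -0.07397952, -0.95082946]]), 't': array([-0.62355281, -0.04023464,  0.37962536])}
```

View pics/scene0.png

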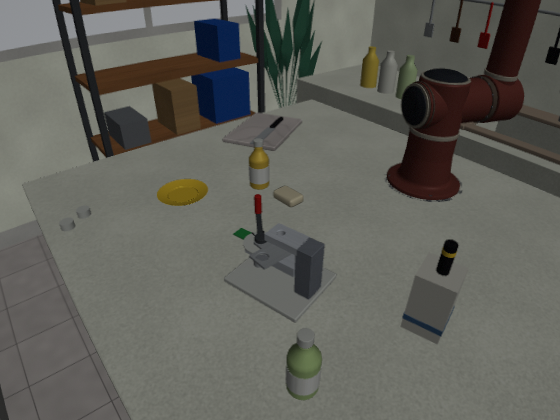

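View pics/top0.png

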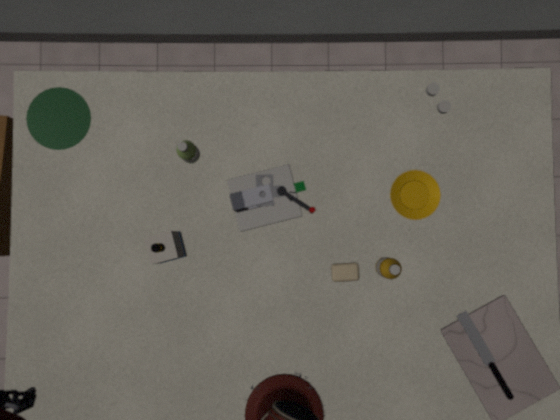

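View pics/wrist0.png

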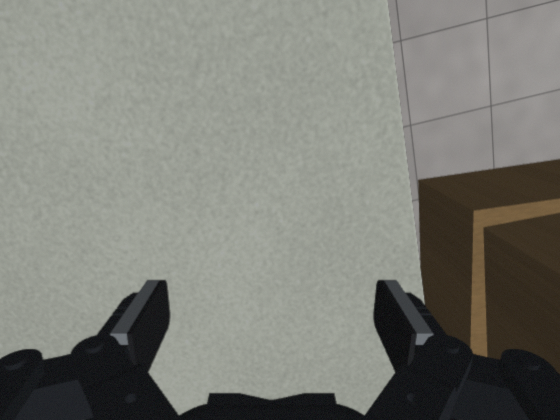

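The scene view shows the stand at centre (300,265), the red post at (258,203) and the rod in the caddy at (447,257). In the top view the stand is at (262,195), the post at (312,210), and the caddy at (165,247). I'll enlarge these areas.

```bash
cat > h.py <<'E'
import numpy as np, cv2
from plant import manip
def K(c):
    f=210/np.tan(np.radians(c["fov_y"])/2); return np.array([[f,0,c["cx"]],[0,f,c["cy"]],[0,0,1]])
def at_z(c,u,v,z):
    p=cv2.undistortPoints(np.array([[[u,v]]],float),K(c),c["dist_coeffs"])[0,0]
    d=c["R"].T@np.array([p[0],p[1],1]); o=-c["R"].T@c["t"]
    return o+d*(z-o[2])/d[2]
def proj(c,X):
    r=cv2.Rodrigues(c["R"])[0]
    return cv2.projectPoints(np.array(X,float).reshape(-1,3),r,c["t"],K(c),c["dist_coeffs"])[0][:,0]
def crop(img,x0,y0,w,h,s,name):
    o=cv2.resize(img[y0:y0+h,x0:x0+w],None,fx=s,fy=s,interpolation=cv2.INTER_CUBIC)
    o=np.clip(255*(o/255.)**0.6,0,255).astype(np.uint8)
    for i in range(0,w,10): cv2.putText(o,str(x0+i),(i*s,8),0,.3,(0,0,255),1); cv2.line(o,(i*s,10),(i*s,14),(0,0,255),1)
    for i in range(10,h,10): cv2.putText(o,str(y0+i),(0,i*s+3),0,.3,(0,0,255),1)
    cv2.imwrite(name,o)
E
python3 - <<'E'
from h import *
t=cv2.imread("pics/top0.png"); s=cv2.imread("pics/scene0.png")
crop(t,220,155,100,80,8,"pics/t_st.png")
crop(t,140,220,60,50,8,"pics/t_cad.png")
crop(s,220,185,120,130,5,"pics/s_st.png")
crop(s,395,230,80,115,5,"pics/s_cad.png")
E
```

```text
(no output)
```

View pics/t_st.png

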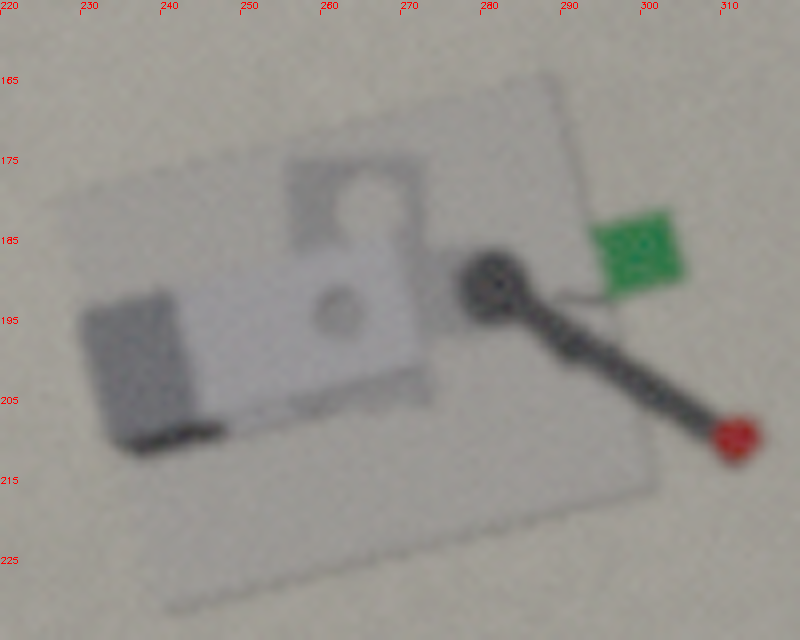

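View pics/t_cad.png

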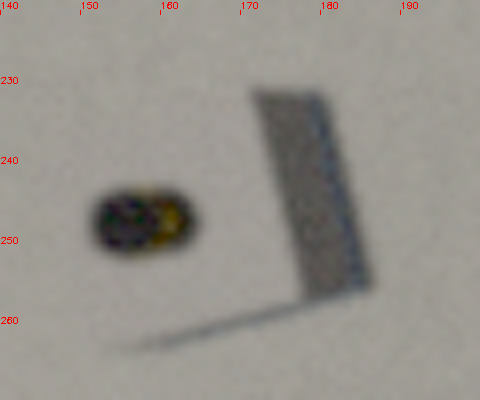

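View pics/s_st.png

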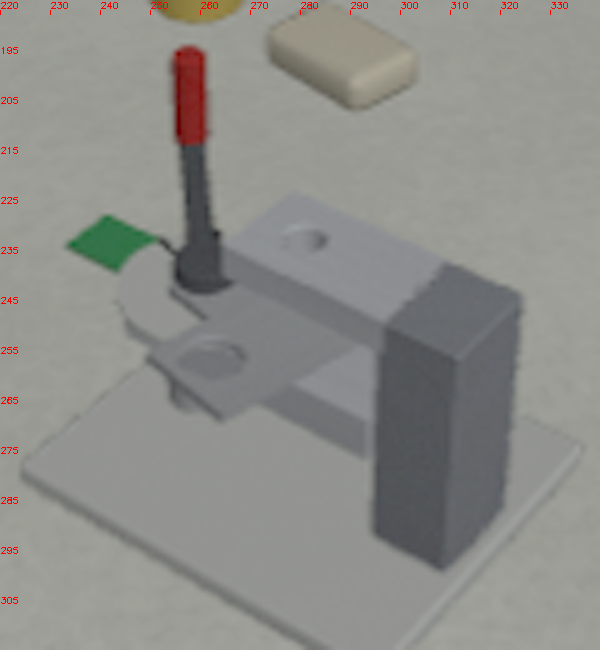

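View pics/s_cad.png

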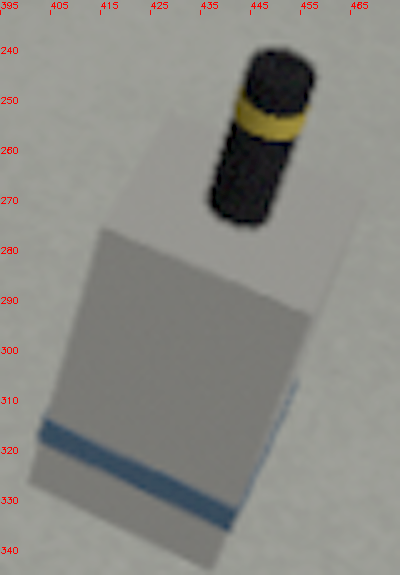

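```bash
python3 - <<'E'
from h import *
np.set_printoptions(precision=4,suppress=True)
t=manip.get_calibration("top"); s=manip.get_calibration("scene")
P=lambda c,u,v,z: at_z(c,u,v,z)
print("bore t",P(t,262.1,193.7,.123),"s",P(s,280.9,232.7,.123))
print("post t",P(t,311.6,209.6,.126),"s",P(s,257.5,195.2,.126))
print("rodtop t",P(t,155.7,247.3,.19),"s",P(s,452,241.8,.19))
print("pivot t",P(t,281.3,190.5,.092))
co=[P(t,u-.4,v-.4,.012) for u,v in [(288.75,164),(301.9,216),(241.25,231.5),(227.75,180)]]
print(np.array(co),np.mean(co,0))
c=np.array(co)
e=[(c[0]-c[3]),(c[1]-c[2])]; print([np.degrees(np.arctan2(*x[:2][::-1])) for x in e],[np.linalg.norm(x) for x in e])
e=[(c[0]-c[1]),(c[3]-c[2])]; print([np.degrees(np.arctan2(*x[:2][::-1])) for x in e],[np.linalg.norm(x) for x in e])
for n,(u,v) in dict(soap=(344,271),yel=(390,268),plate=(415,194),green=(187,151)).items(): print(n,P(t,u,v,.02))
print("caddy", [P(t,u,v,.13) for u,v in [(171.5,231.5),(178,257.5),(153,263.5)]])
E
```

```text
bore t [0.5882 0.0517 0.123 ] s [0.5882 0.0538 0.123 ]
post t [ 0.5463 -0.0753  0.126 ] s [ 0.5469 -0.0759  0.126 ]
rodtop t [0.4531 0.3068 0.19  ] s [0.449  0.3091 0.19  ]
pivot t [0.5991 0.0024 0.092 ]
[[ 0.682  -0.017   0.012 ]
 [ 0.5364 -0.0527  0.012 ]
 [ 0.4943  0.1156  0.012 ]
 [ 0.6379  0.1532  0.012 ]] [0.5877 0.0498 0.012 ]
[np.float64(-75.48693064402373), np.float64(-75.97186138833288)] [np.float64(0.1757990687214903), np.float64(0.1735186900039323)]
[np.float64(13.775036723345822), np.float64(14.65048735692579)] [np.float64(0.14988703172376822), np.float64(0.14840644203490885)]
soap [ 0.3835 -0.1677  0.02  ]
yel [ 0.3913 -0.2934  0.02  ]
plate [ 0.5941 -0.3658  0.02  ]
green [0.7172 0.264  0.02  ]
caddy [array([0.4922, 0.2818, 0.13  ]), array([0.4263, 0.2648, 0.13  ]), array([0.4117, 0.3275, 0.13  ])]
```

```bash
cat >> h.py <<'E'
from scipy.spatial.transform import Rotation as Ro
np.set_printoptions(precision=4,suppress=True)
def tool():
    s=manip.state(); q=s["tool_rot"]; return s["tool_pos"],Ro.from_quat(np.r_[q[1:],q[0]])
def to(X,down=True):
    p,r=tool(); d=r.inv().apply(np.array(X)-p)
    z=r.as_matrix()[:,2]; 
    print("pos",p,"delta",d,"yaw y-axis",r.as_matrix()[:,1],"z",z); return d
E
python3 - <<'E'
from h import *
to([.547,-.0755,.23])
w=manip.get_calibration("wrist"); print(-w["R"].T@w["t"])
E
```

```text
pos [0.1458 0.6072 0.2383] delta [-0.5496 -0.5701  0.0092] yaw y-axis [ 0.2336  0.9723 -0.0016] z [-0.0006 -0.0015 -1.    ]
[0.0692 0.6253 0.3727]
```

>>> step_arm --pt "-0.017 -0.018 -0.005 0 0 0 -1" --pt "-0.052 -0.054 -0.01 0 0 0 -1" --pt "-0.087 -0.09 -0.01 0 0 0 -1" --pt "-0.122 -0.126 -0.01 0 0 0 -1" --pt "-0.157 -0.162 -0.01 0 0 0 -1" --pt "-0.192 -0.198 -0.01 0 0 0 -1" --pt "-0.227 -0.234 -0.01 0 0 0 -1" --pt "-0.262 -0.27 -0.01 0 0 0 -1" --pt "-0.297 -0.306 -0.01 0 0 0 -1" --pt "-0.332 -0.342 -0.01 0 0 0 -1" --pt "-0.367 -0.378 -0.01 0 0 0 -1" --pt "-0.402 -0.414 -0.01 0 0 0 -1" --pt "-0.437 -0.45 -0.01 0 0 0 -1" --pt "-0.472 -0.486 -0.005 0 0 0 -1" --pt "-0.507 -0.522 0 0 0 0 -1" --pt "-0.535 -0.552 0.005 0 0 0 -1" --pt "-0.549 -0.57 0.009 0 0 0 -1" --pt "-0.549 -0.57 0.009 0 0 0 -1" --pt "-0.549 -0.57 0.009 0 0 0 -1"

```text
time: 2.05
tool_pos: [0.5463, -0.0748, 0.2297]
tool_rot: [-0.001, 0.118, 0.993, 0.0]
contact_force: [0.0, 0.6, -0.4]
gripper_width: 1.003
```

```bash
python3 - <<'E'
from h import *
print(manip.state()["time"],manip.state()["joint_pos"])
w=manip.get_calibration("wrist")
im=manip.grab_frame("wrist")[:,:,::-1]; cv2.imwrite("pics/w1.png",im)
to([.547,-.0755,.104])
print(proj(w,[[.547,-.0755,.126],[.5882,.0525,.123],[.624,-.0884,.126]]))
E
```

```text
2.05 [-0.2712 -0.1162  1.794   0.0005  1.4653 -1.6054]
pos [ 0.5463 -0.0742  0.2301] delta [-0.0011 -0.0012  0.1261] yaw y-axis [0.2334 0.9724 0.0004] z [-0.0006  0.0006 -1.    ]
[[271.1293 216.0059]
 [456.9456 227.6874]
 [278.3643 311.623 ]]
```

View pics/w1.png

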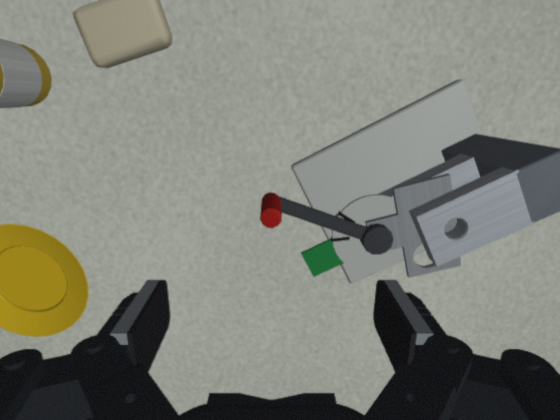

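The wrist view shows the post top at (271,215) against a predicted (271,216), and the bore at (456,228) against (457,228). Positions are confirmed, so I'll go down and pinch the post.

>>> step_arm --pt "-0.001 -0.001 0.02 0 0 0 -1" --pt "-0.001 -0.001 0.05 0 0 0 -1" --pt "-0.001 -0.001 0.08 0 0 0 -1" --pt "-0.001 -0.001 0.105 0 0 0 -1" --pt "-0.001 -0.001 0.12 0 0 0 -1" --pt "-0.001 -0.001 0.125 0 0 0 -1" --pt "-0.001 -0.001 0.125 0 0 0 -1" --pt "-0.001 -0.001 0.125 0 0 0 1" --pt "-0.001 -0.001 0.125 0 0 0 1" --pt "-0.001 -0.001 0.125 0 0 0 1" --pt "-0.001 -0.001 0.125 0 0 0 1" --pt "-0.001 -0.001 0.125 0 0 0 1" --pt "-0.001 -0.001 0.125 0 0 0 1" --pt "-0.001 -0.001 0.125 0 0 0 1" --pt "-0.001 -0.001 0.125 0 0 0 1" --pt "-0.001 -0.001 0.125 0 0 0 1"

```text
time: 3.7
tool_pos: [0.5479, -0.0759, 0.1059]
tool_rot: [0.001, 0.118, 0.993, 0.0]
contact_force: [1.2, 2.3, 4.1]
gripper_width: 0.165
```

```bash
python3 - <<'E'
from h import *
s=manip.state(); print(s["contact_force"],s["gripper_width"])
p,r=tool(); print(p)
piv=np.array([.6004,.0037]); 
a0=np.arctan2(*(p[:2]-piv)[::-1]); print(np.degrees(a0),np.linalg.norm(p[:2]-piv))
for a in np.linspace(a0,np.radians(-75.7),13)[1:]:
    X=np.r_[piv+.095*np.array([np.cos(a),np.sin(a)]),p[2]]
    print(r.inv().apply(X-p))
E
```

```text
[1.2486 2.2782 4.0915] 0.165213003811891
[ 0.5479 -0.0759  0.1059]
-123.39816271702922 0.09532674981851884
[-0.0064 -0.0017  0.    ]
[-0.0128 -0.0033  0.    ]
[-0.0193 -0.0044  0.    ]
[-0.0258 -0.0051  0.    ]
[-0.0324 -0.0054  0.    ]
[-0.039  -0.0051  0.    ]
[-0.0455 -0.0044  0.0001]
[-0.052  -0.0033  0.0001]
[-0.0584 -0.0017  0.0001]
[-0.0647  0.0003  0.0001]
[-0.0708  0.0027  0.0001]
[-0.0767  0.0056  0.0001]
```

>>> step_arm --pt "-0.006 -0.0017 0 0 0 0 1" --pt "-0.013 -0.0033 0 0 0 0 1" --pt "-0.019 -0.0044 0 0 0 0 1" --pt "-0.026 -0.0051 0 0 0 0 1" --pt "-0.0325 -0.0054 0 0 0 0 1" --pt "-0.039 -0.0051 0 0 0 0 1" --pt "-0.0455 -0.0044 0 0 0 0 1" --pt "-0.052 -0.0033 0 0 0 0 1" --pt "-0.0585 -0.0017 0 0 0 0 1" --pt "-0.0645 0.0003 0 0 0 0 1" --pt "-0.071 0.0027 0 0 0 0 1" --pt "-0.0765 0.0056 0 0 0 0 1" --pt "-0.0765 0.0056 0 0 0 0 1" --pt "-0.0765 0.0056 0 0 0 0 1" --pt "-0.0765 0.0056 0 0 0 0 1"

```text
time: 5.2
tool_pos: [0.6241, -0.091, 0.1059]
tool_rot: [0.001, 0.118, 0.993, -0.002]
contact_force: [1.7, -4.8, 3.3]
gripper_width: 0.164
```

```bash
python3 - <<'E'
from h import *
s=manip.state(); print(s["contact_force"],s["gripper_width"])
p,r=tool(); print(p)
for n in["wrist","top"]:
    im=manip.grab_frame(n)[:,:,::-1]; cv2.imwrite(f"pics/{n}2.png",im)
E
```

```text
[ 1.6745 -4.8326  3.3065] 0.16449539268951238
[ 0.6241 -0.091   0.1059]
```

View pics/wrist2.png

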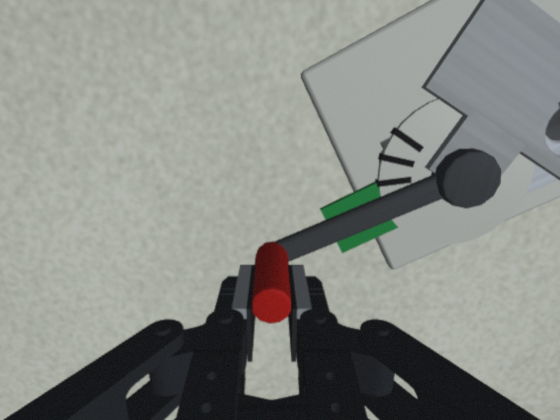

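The lever now lies over the green mark, centred at about (358,218). I'll release, retract up and check.

>>> step_arm --pt "0 0 0 0 0 0 -1" --pt "0 0 0 0 0 0 -1" --pt "0 0 0 0 0 0 -1" --pt "0 0 0 0 0 0 -1" --pt "0 0 0 0 0 0 -1" --pt "0 0 0 0 0 0 -1" --pt "0 0 -0.02 0 0 0 -1" --pt "0 0 -0.05 0 0 0 -1" --pt "0 0 -0.09 0 0 0 -1" --pt "0 0 -0.13 0 0 0 -1" --pt "0 0 -0.15 0 0 0 -1" --pt "0 0 -0.16 0 0 0 -1" --pt "0 0 -0.16 0 0 0 -1"

```text
time: 6.6
tool_pos: [0.6237, -0.0885, 0.2669]
tool_rot: [0.001, 0.118, 0.993, -0.0]
contact_force: [0.0, -0.2, 0.3]
gripper_width: 0.999
```

```bash
python3 - <<'E'
from h import *
w=manip.get_calibration("wrist")
im=manip.grab_frame("wrist")[:,:,::-1]; cv2.imwrite("pics/w3.png",im)
crop(im,220,170,280,210,3,"pics/w3c.png")
print(manip.state()["time"])
E
```

```text
6.65
```

View pics/w3.png

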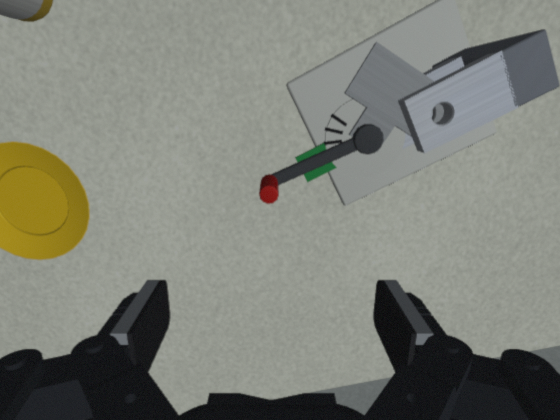

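The post top is at about (269,195), the guide bore at (442,113), and the lever is on the mark.

```bash
python3 - <<'E'
from h import *
w=manip.get_calibration("wrist")
po=at_z(w,269,195,.126); b=at_z(w,442,112.5,.123); pv=at_z(w,368.5,139,.092)
print(po,b,pv, np.degrees(np.arctan2(*(po-[.6004,.0037,0])[:2][::-1])))
to([.451,.308,.27])
im=cv2.imread("pics/w3.png"); 
crop(im,400,80,70,70,8,"pics/w3b.png")
E
```

```text
[ 0.6177 -0.0895  0.126 ] [0.5869 0.051  0.123 ] [0.5986 0.002  0.092 ] -79.47921885655433
pos [ 0.623  -0.0884  0.2648] delta [ 0.2598  0.3452 -0.0051] yaw y-axis [ 0.2336  0.9723 -0.    ] z [-0.0004  0.0001 -1.    ]
```

View pics/w3b.png

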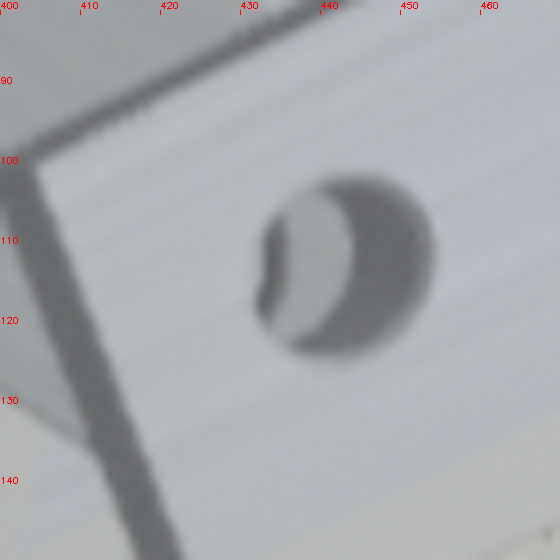

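```bash
python3 - <<'E'
from h import *
w=manip.get_calibration("wrist")
im=cv2.imread("pics/w3.png"); 
crop(im,255,120,130,90,6,"pics/w3p.png")
u=np.array([np.cos(np.radians(-75.7)),np.sin(np.radians(-75.7))])
piv=np.array([.6004,.0037])
print(proj(w,[[*(piv+.095*u),.126],[*(piv+.095*u),.084],[*piv,.084],[*piv,.1]]))
print(at_z(w,443,113.1,.123))
E
```

```text
[[272.1669 201.9348]
 [272.039  189.0372]
 [368.347  139.5721]
 [373.3557 141.7555]]
[0.5875 0.0517 0.123 ]
```

View pics/w3p.png

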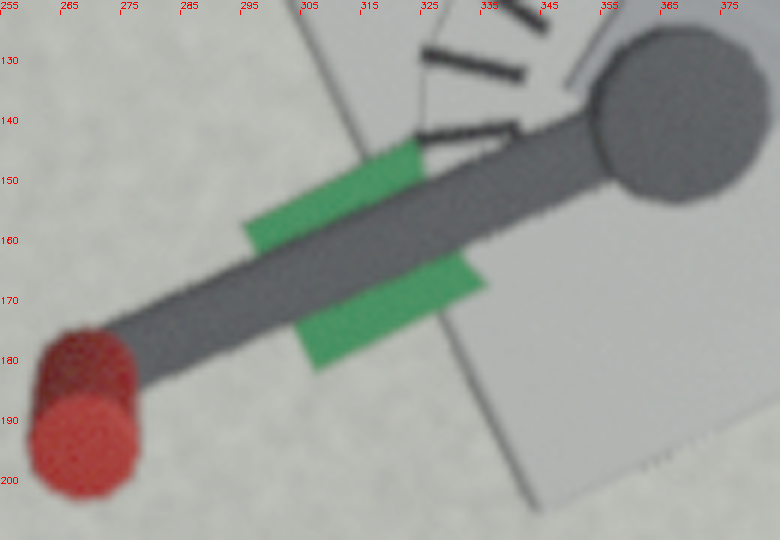

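```bash
python3 - <<'E'
from h import *
w=manip.get_calibration("wrist")
g=lambda x,y:(255+x/6-.4,120+y/6-.4)
A=at_z(w,*g(601,148),.084);B=at_z(w,*g(122,356),.084)
P=at_z(w,*g(84,447),.126);H=at_z(w,*g(680,115),.09)
d=lambda a,b:np.degrees(np.arctan2(*(b-a)[:2][::-1]))
print(A,B,d(A,B),P,H,d(H,P),np.linalg.norm((P-H)[:2]))
# base edge: (360,155)->(540,512) at z=.012
C=at_z(w,*g(290,0),.012);D=at_z(w,*g(540,512),.012);print("edge",d(C,D))
# mark edges
for z in (0,.012): print("mark",d(at_z(w,*g(418,140),z),at_z(w,*g(245,225),z)),d(at_z(w,*g(488,283),z),at_z(w,*g(317,370),z)))
# plate guide edges from w3b: (35,150)-(180,560)
k=lambda x,y:(400+x/8-.4,80+y/8-.4)
print("guide edge",d(at_z(w,*k(32,165),.123),at_z(w,*k(180,560),.123)))
E
```

```text
[ 0.6016 -0.0085  0.084 ] [ 0.6153 -0.0836  0.084 ] -79.65119295730705 [ 0.6169 -0.0896  0.126 ] [0.5986 0.002  0.09  ] -78.71010951349739 0.09345056301712674
edge 14.438228431040821
mark -77.15539479416833 -75.7051777407254
mark -77.1553947941682 -75.70517774072552
guide edge 13.391748316653727
```

The lever measures about 57°, which is inside tolerance but 3° short. I'll re-pinch it and nudge it onto the mark.

>>> step_arm --pt "0.005 -0.0025 0.03 0 0 0 -1" --pt "0.005 -0.0025 0.07 0 0 0 -1" --pt "0.005 -0.0025 0.11 0 0 0 -1" --pt "0.005 -0.0025 0.14 0 0 0 -1" --pt "0.005 -0.0025 0.155 0 0 0 -1" --pt "0.005 -0.0025 0.16 0 0 0 -1" --pt "0.005 -0.0025 0.16 0 0 0 1" --pt "0.005 -0.0025 0.16 0 0 0 1" --pt "0.005 -0.0025 0.16 0 0 0 1" --pt "0.005 -0.0025 0.16 0 0 0 1" --pt "0.005 -0.0025 0.16 0 0 0 1" --pt "0.005 -0.0025 0.16 0 0 0 1" --pt "0.005 -0.0025 0.16 0 0 0 1" --pt "0.002 -0.002 0.16 0 0 0 1" --pt "0.0 -0.0015 0.16 0 0 0 1" --pt "-0.0015 0.0 0.16 0 0 0 1" --pt "-0.0015 0.0 0.16 0 0 0 1" --pt "-0.0015 0.0 0.16 0 0 0 1"

```text
time: 8.45
tool_pos: [0.6258, -0.0883, 0.1066]
tool_rot: [0.002, 0.118, 0.993, 0.001]
contact_force: [2.0, 4.1, 5.2]
gripper_width: 0.171
```

>>> step_arm --pt "0 0 0 0 0 0 -1" --pt "0 0 0 0 0 0 -1" --pt "0 0 0 0 0 0 -1" --pt "0 0 0 0 0 0 -1" --pt "0 0 0 0 0 0 -1" --pt "0 0 0 0 0 0 -1" --pt "0 0 -0.02 0 0 0 -1" --pt "0 0 -0.05 0 0 0 -1" --pt "0 0 -0.09 0 0 0 -1" --pt "0 0 -0.13 0 0 0 -1" --pt "0 0 -0.15 0 0 0 -1" --pt "0 0 -0.16 0 0 0 -1" --pt "0 0 -0.16 0 0 0 -1"

```text
time: 9.75
tool_pos: [0.6251, -0.089, 0.2669]
tool_rot: [0.001, 0.118, 0.993, -0.0]
contact_force: [-0.3, -0.1, -0.2]
gripper_width: 1.0
```

```bash
python3 - <<'E'
from h import *
w=manip.get_calibration("wrist")
im=manip.grab_frame("wrist")[:,:,::-1]; cv2.imwrite("pics/w4.png",im)
crop(im,255,120,130,90,6,"pics/w4p.png")
u=np.array([np.cos(np.radians(-76)),np.sin(np.radians(-76))])
piv=np.array([.5995,.003])
print(proj(w,[[*(piv+.095*u),.126],[*piv,.09]]),manip.state()["tool_pos"])
E
```

```text
[[270.8493 196.6038]
 [368.9843 135.9431]] [ 0.6244 -0.0888  0.2648]
```

View pics/w4p.png

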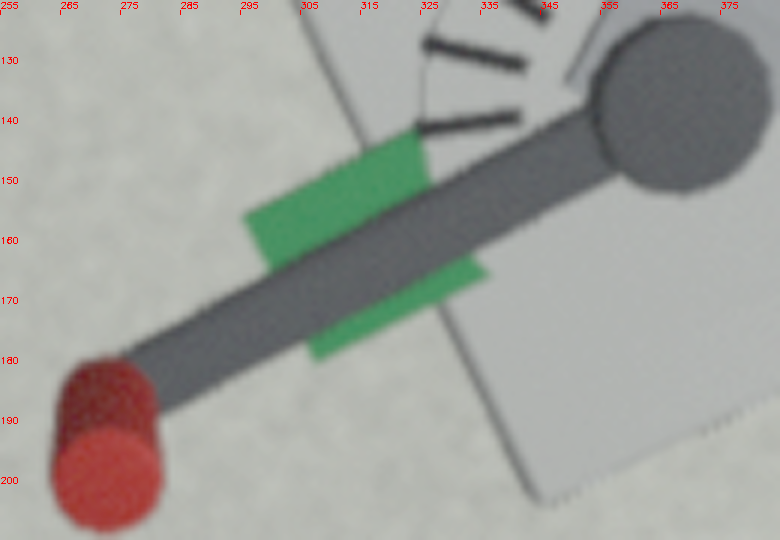

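The lever is now parallel to the mark, at about 60°. Next is the caddy.

>>> step_arm --pt "0.012 0.015 -0.005 0 0 0 -1" --pt "0.036 0.047 -0.005 0 0 0 -1" --pt "0.06 0.08 -0.005 0 0 0 -1" --pt "0.085 0.113 -0.005 0 0 0 -1" --pt "0.11 0.146 -0.005 0 0 0 -1" --pt "0.135 0.18 -0.005 0 0 0 -1" --pt "0.16 0.213 -0.005 0 0 0 -1" --pt "0.185 0.246 -0.005 0 0 0 -1" --pt "0.21 0.28 -0.005 0 0 0 -1" --pt "0.235 0.313 -0.005 0 0 0 -1" --pt "0.252 0.335 -0.005 0 0 0 -1" --pt "0.26 0.345 -0.005 0 0 0 -1" --pt "0.26 0.345 -0.005 0 0 0 -1" --pt "0.26 0.345 -0.005 0 0 0 -1" --pt "0.26 0.345 -0.005 0 0 0 -1"

```text
time: 11.3
tool_pos: [0.4528, 0.3063, 0.2699]
tool_rot: [-0.0, 0.118, 0.993, -0.0]
contact_force: [0.3, -0.5, -0.0]
gripper_width: 1.005
```

```bash
python3 - <<'E'
from h import *
w=manip.get_calibration("wrist")
im=manip.grab_frame("wrist")[:,:,::-1]; cv2.imwrite("pics/w5.png",im)
print(manip.state()["tool_pos"])
print(proj(w,[[.451,.308,.19],[.451,.308,.13]]))
E
```

```text
[0.4529 0.3063 0.2701]
[[274.0719 223.1989]
 [273.5352 197.9241]]
```

View pics/w5.png

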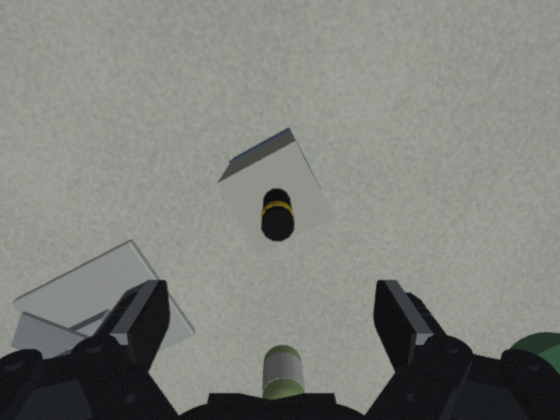

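```bash
python3 - <<'E'
from h import *
im=cv2.imread("pics/w5.png"); crop(im,240,170,80,80,8,"pics/w5c.png")
E
```

```text
(no output)
```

View pics/w5c.png

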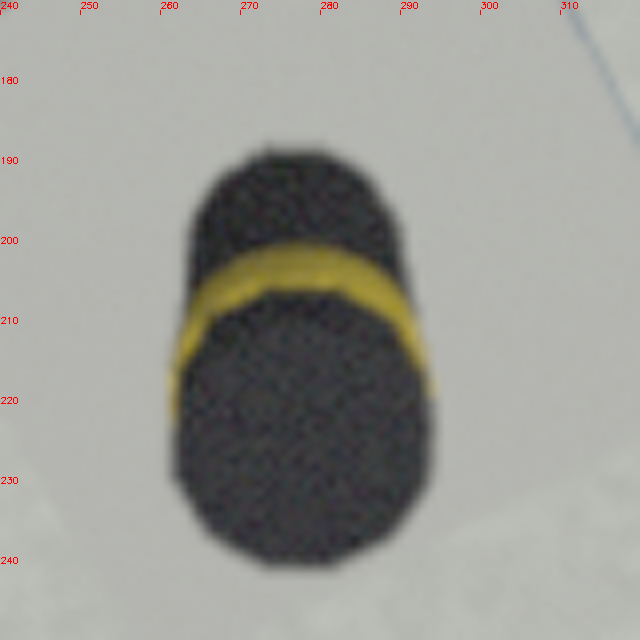

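```bash
python3 - <<'E'
from h import *
w=manip.get_calibration("wrist")
T=at_z(w,277.5,223.4,.19);B=at_z(w,276.5,201.2,.13);print(T,B)
X=(T+B)/2; to([X[0],X[1],.149])
E
```

```text
[0.4518 0.3101 0.19  ] [0.4544 0.3097 0.13  ]
pos [0.4529 0.3063 0.2701] delta [0.0006 0.0036 0.1211] yaw y-axis [ 0.2355  0.9719 -0.0005] z [-0.0002 -0.0004 -1.    ]
```

>>> step_arm --pt "0.0005 0.003 0.02 0 0 0 -1" --pt "0.0005 0.003 0.05 0 0 0 -1" --pt "0.0005 0.003 0.08 0 0 0 -1" --pt "0.0005 0.003 0.105 0 0 0 -1" --pt "0.0005 0.003 0.117 0 0 0 -1" --pt "0.0005 0.003 0.121 0 0 0 -1" --pt "0.0005 0.003 0.121 0 0 0 -1" --pt "0.0005 0.003 0.121 0 0 0 1" --pt "0.0005 0.003 0.121 0 0 0 1" --pt "0.0005 0.003 0.121 0 0 0 1" --pt "0.0005 0.003 0.121 0 0 0 1" --pt "0.0005 0.003 0.121 0 0 0 1" --pt "0.0005 0.003 0.121 0 0 0 1" --pt "0.0005 0.003 0.121 0 0 0 1" --pt "0.0005 0.003 0.121 0 0 0 1"

```text
time: 12.85
tool_pos: [0.4529, 0.3106, 0.15]
tool_rot: [0.0, 0.118, 0.993, 0.0]
contact_force: [-1.3, -0.8, 5.2]
gripper_width: 0.242
```

```bash
python3 - <<'E'
from h import *
s=manip.state()
print(s)
im=manip.grab_frame("wrist")[:,:,::-1]; cv2.imwrite("pics/w6.png",im)
E
```

```text
{'time': 12.85, 'joint_pos': array([ 0.4657, -0.0563,  1.8747, -0.    ,  1.3223, -0.8693]), 'joint_vel': array([-0.0003,  0.0003,  0.0005, -0.0021, -0.0012, -0.0001]), 'joint_efforts': array([ -0.0066, -30.229 , -32.9707,   0.0252,  -0.2545,   0.0018]), 'tool_pos': array([0.4529, 0.3106, 0.15  ]), 'tool_rot': array([0.0004, 0.1176, 0.9931, 0.0002]), 'contact_force': array([-1.3118, -0.8255,  5.1746]), 'ft_torque': array([-0.1304,  0.1147, -0.0228]), 'gripper_width': 0.24207767732536767}
```

View pics/w6.png

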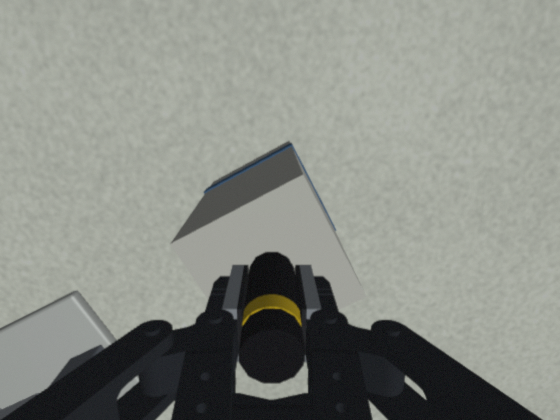

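The handle is held centrally between the pads at (272,300), so I'll lift.

>>> step_arm --pt "0 0 -0.005 0 0 0 1" --pt "0 0 -0.015 0 0 0 1" --pt "0 0 -0.03 0 0 0 1" --pt "0 0 -0.045 0 0 0 1" --pt "0 0 -0.06 0 0 0 1" --pt "0 0 -0.075 0 0 0 1" --pt "0 0 -0.09 0 0 0 1" --pt "0 0 -0.105 0 0 0 1" --pt "0 0 -0.12 0 0 0 1" --pt "0 0 -0.135 0 0 0 1" --pt "0 0 -0.15 0 0 0 1" --pt "0 0 -0.16 0 0 0 1" --pt "0 0 -0.165 0 0 0 1" --pt "0 0 -0.165 0 0 0 1"

```text
time: 14.3
tool_pos: [0.4528, 0.3106, 0.3151]
tool_rot: [0.0, 0.118, 0.993, 0.0]
contact_force: [-0.4, 0.1, -1.8]
gripper_width: 0.243
```

```bash
python3 - <<'E'
from h import *
s=manip.state(); print(s["time"],s["contact_force"],s["gripper_width"])
to([.5877,.052,.315])
for n in ["scene","wrist"]:
    im=manip.grab_frame(n)[:,:,::-1]; cv2.imwrite(f"pics/{n}7.png",im)
    if n=="scene": crop(im,390,130,120,130,5,"pics/s7c.png")
c=manip.get_calibration("scene"); p,r=tool(); z=r.as_matrix()[:,2]
print(proj(c,[p-.041*z,p+.144*z,p+.019*z]))
E
```

```text
14.3 [-0.3586  0.088  -1.8093] 0.24251003271493346
pos [0.4528 0.3106 0.3151] delta [-0.1916 -0.2199  0.0001] yaw y-axis [0.2336 0.9723 0.0007] z [ 0.001   0.0005 -1.    ]
[[481.3113 147.3863]
 [448.3506 252.8695]
 [469.698  185.7598]]
```

View pics/s7c.png

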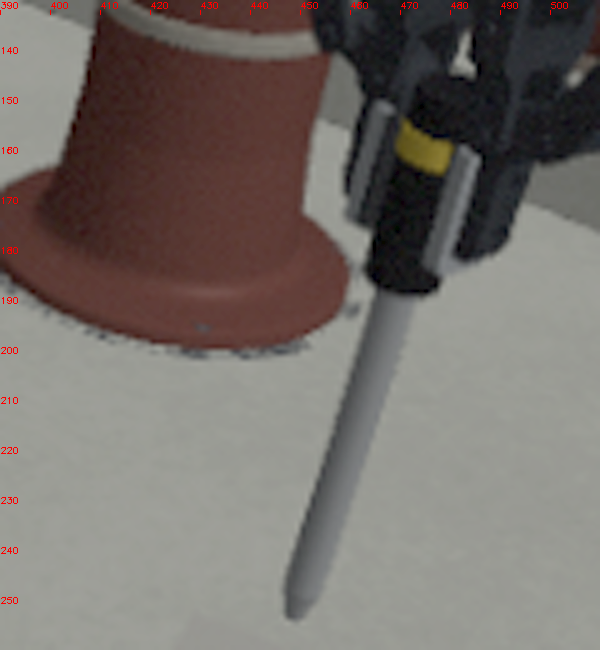

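View pics/wrist7.png

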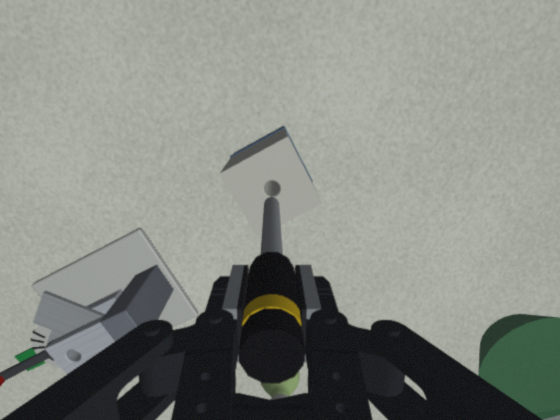

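The scene view shows the tip at (448.6,252.7), against (448.4,252.9) predicted for an upright, centred rod. I'll check the wrist view too.

```bash
python3 - <<'E'
from h import *
w=manip.get_calibration("wrist"); p,r=tool(); z=r.as_matrix()[:,2]
print(proj(w,[p+.144*z,p+.144*z+[0.002,0,0],p+.019*z, p-.041*z]))
im=cv2.imread("pics/wrist7.png"); crop(im,235,180,75,75,8,"pics/w7c.png")
E
```

```text
[[271.8711 199.0537]
 [272.4462 201.3553]
 [272.3929 270.2841]
 [273.0336 357.6981]]
```

View pics/w7c.png

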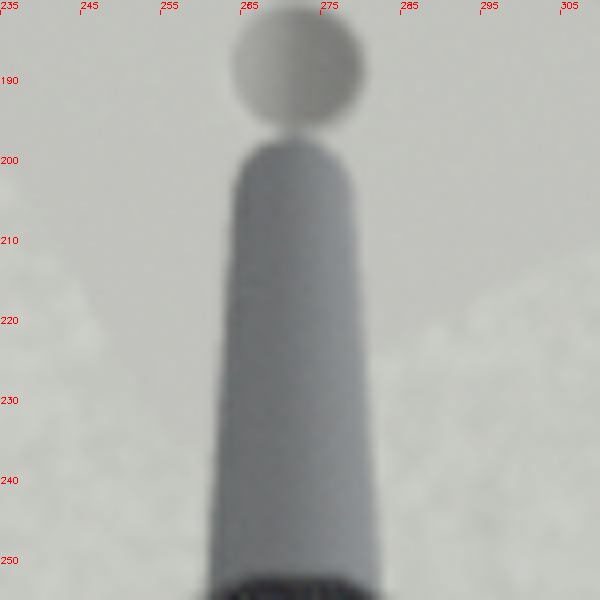

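>>> step_arm --pt "-0.005 -0.006 0 0 0 0 1" --pt "-0.017 -0.02 0 0 0 0 1" --pt "-0.034 -0.039 0 0 0 0 1" --pt "-0.051 -0.059 0 0 0 0 1" --pt "-0.068 -0.078 0 0 0 0 1" --pt "-0.085 -0.098 0 0 0 0 1" --pt "-0.102 -0.117 0 0 0 0 1" --pt "-0.119 -0.137 0 0 0 0 1" --pt "-0.136 -0.156 0 0 0 0 1" --pt "-0.153 -0.176 0 0 0 0 1" --pt "-0.17 -0.195 0 0 0 0 1" --pt "-0.184 -0.211 0 0 0 0 1" --pt "-0.192 -0.2195 0 0 0 0 1" --pt "-0.192 -0.2195 0.01 0 0 0 1" --pt "-0.192 -0.2195 0.02 0 0 0 1" --pt "-0.192 -0.2195 0.03 0 0 0 1" --pt "-0.192 -0.2195 0.03 0 0 0 1" --pt "-0.192 -0.2195 0.03 0 0 0 1"

```text
time: 16.2
tool_pos: [0.5874, 0.0529, 0.2835]
tool_rot: [-0.001, 0.117, 0.993, -0.0]
contact_force: [-0.3, -0.3, -1.1]
gripper_width: 0.243
```

```bash
python3 - <<'E'
from h import *
s=manip.state(); print(s["time"],s["contact_force"],s["gripper_width"])
to([.588,.0522,.285])
for n in ["scene","wrist"]:
    im=manip.grab_frame(n)[:,:,::-1]; cv2.imwrite(f"pics/{n}8.png",im)
    if n=="scene": crop(im,230,180,110,100,7,"pics/s8c.png")
    else: crop(im,220,150,110,90,7,"pics/w8c.png")
p,r=tool(); z=r.as_matrix()[:,2]
for n in ["scene","wrist"]:
  c=manip.get_calibration(n)
  print(n,proj(c,[p+.144*z,[.588,.0522,.123],[.590,.0522,.123],[.588,.0542,.123]]))
E
```

```text
16.2 [-0.3335 -0.296  -1.1472] 0.24277904401758515
pos [0.5874 0.0529 0.2835] delta [-0.0007 -0.0005 -0.0015] yaw y-axis [ 0.2326  0.9726 -0.0002] z [-0.0013  0.0001 -1.    ]
scene [[280.5777 224.7484]
 [280.4536 232.2448]
 [279.627  232.6554]
 [281.1287 232.7533]]
wrist [[271.8811 199.0337]
 [271.3283 193.3322]
 [271.8711 195.5172]
 [273.5917 192.8051]]
```

View pics/s8c.png

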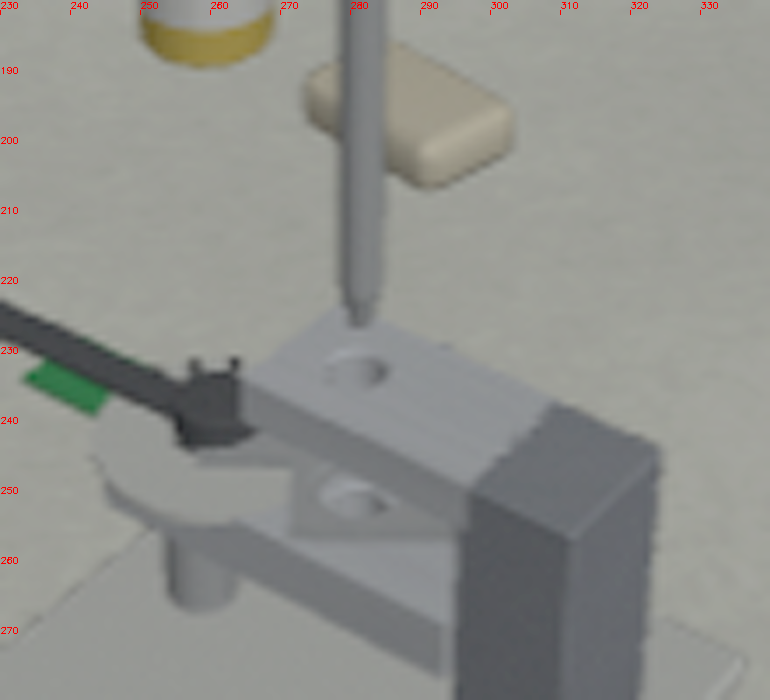

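View pics/w8c.png

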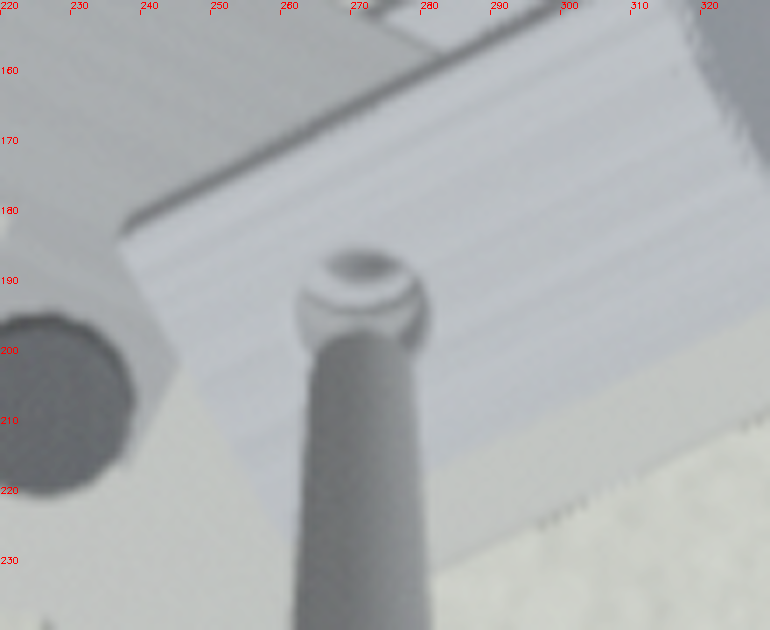

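In the wrist view the bore is at (271.9,194.2) and the tip is in line with it laterally, needing about 1 mm more towards +x. In the scene view the bore is at (280,232.8) and agrees. I'll insert slowly.

>>> step_arm --pt "-0.001 0 0.0 0 0 0 1" --pt "-0.001 0 0.005 0 0 0 1" --pt "-0.001 0 0.01 0 0 0 1" --pt "-0.001 0 0.015 0 0 0 1" --pt "-0.001 0 0.02 0 0 0 1" --pt "-0.001 0 0.025 0 0 0 1" --pt "-0.001 0 0.03 0 0 0 1" --pt "-0.001 0 0.03 0 0 0 1"

```text
time: 17.1
tool_pos: [0.5884, 0.0519, 0.253]
tool_rot: [-0.001, 0.118, 0.993, -0.0]
contact_force: [0.2, -0.5, -2.0]
gripper_width: 0.241
```

```bash
python3 - <<'E'
from h import *
s=manip.state(); print(s["time"],s["tool_pos"],s["contact_force"],s["ft_torque"],s["gripper_width"])
for n in ["scene","wrist"]:
    im=manip.grab_frame(n)[:,:,::-1]; cv2.imwrite(f"pics/{n}9.png",im)
    if n=="scene": crop(im,230,180,110,100,7,"pics/s9c.png")
    else: crop(im,220,160,110,90,7,"pics/w9c.png")
E
```

```text
17.1 [0.5884 0.0519 0.253 ] [ 0.1654 -0.5278 -2.0014] [ 0.0126 -0.0183  0.0071] 0.24082445330753505
```

View pics/s9c.png

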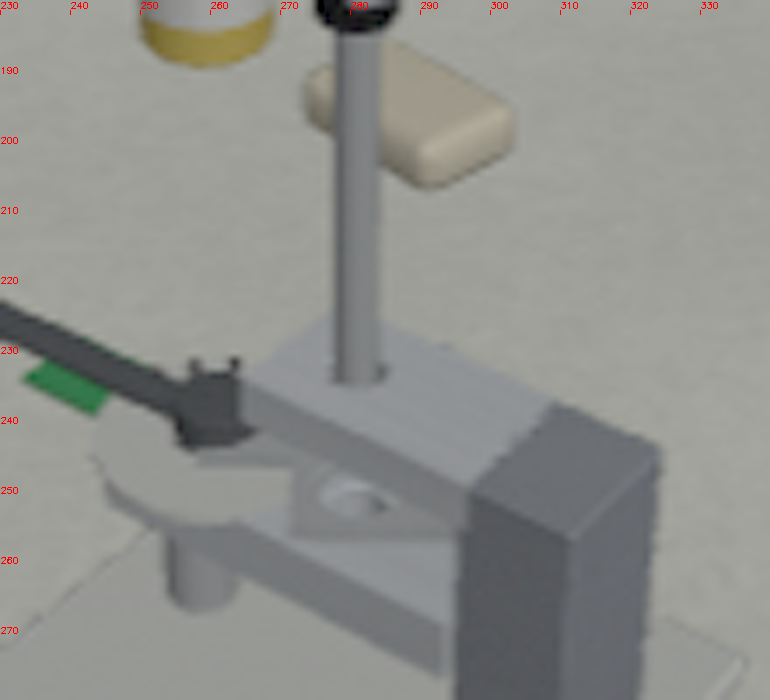

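View pics/w9c.png

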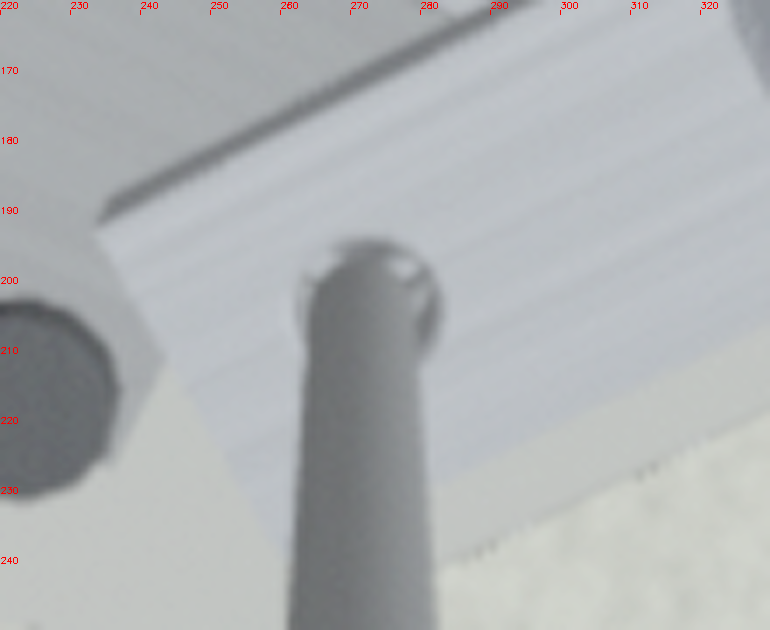

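The rod is in the guide with no contact, about 0.9 mm to -y of the bore centre. I'll nudge it and continue.

>>> step_arm --pt "0 0.0008 0.0 0 0 0 1" --pt "0 0.0008 0.005 0 0 0 1" --pt "0 0.0008 0.01 0 0 0 1" --pt "0 0.0008 0.015 0 0 0 1" --pt "0 0.0008 0.02 0 0 0 1" --pt "0 0.0008 0.025 0 0 0 1" --pt "0 0.0008 0.03 0 0 0 1" --pt "0 0.0008 0.035 0 0 0 1" --pt "0 0.0008 0.035 0 0 0 1"

```text
time: 18.1
tool_pos: [0.5886, 0.0527, 0.2181]
tool_rot: [-0.001, 0.118, 0.993, -0.0]
contact_force: [0.5, -0.1, -1.0]
gripper_width: 0.242
```

```bash
python3 - <<'E'
from h import *
s=manip.state(); print(s["time"],s["tool_pos"],s["contact_force"],s["ft_torque"],s["gripper_width"])
for n in ["scene"]:
    im=manip.grab_frame(n)[:,:,::-1]; cv2.imwrite(f"pics/{n}10.png",im)
    crop(im,230,180,110,100,7,"pics/s10c.png")
E
```

```text
18.1 [0.5886 0.0527 0.2181] [ 0.5102 -0.1398 -1.0461] [ 0.0228 -0.0291  0.0593] 0.242329932668986
```

View pics/s10c.png

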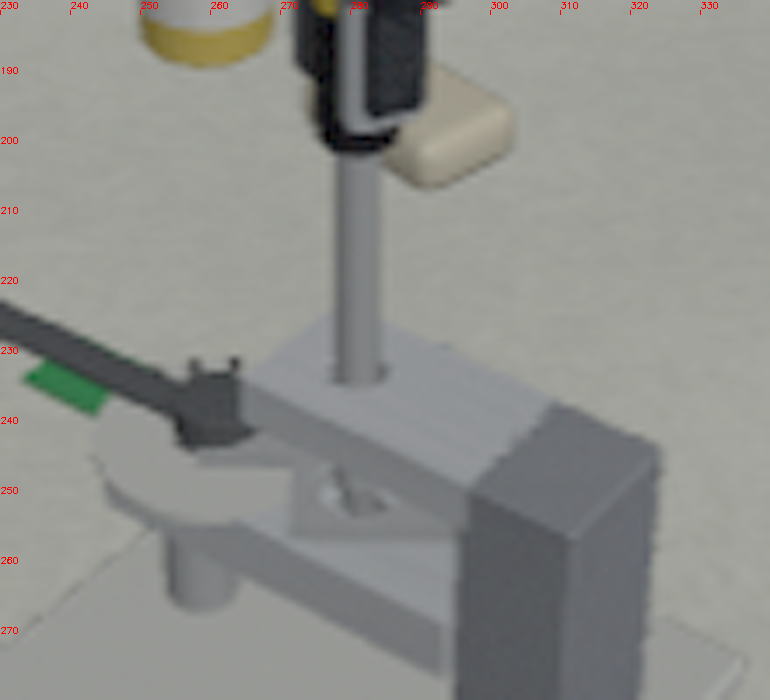

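The tip is passing through the valve hole into the outlet with no load. I'll take it to final depth.

>>> step_arm --pt "0 0 0.005 0 0 0 1" --pt "0 0 0.01 0 0 0 1" --pt "0 0 0.015 0 0 0 1" --pt "0 0 0.02 0 0 0 1" --pt "0 0 0.025 0 0 0 1" --pt "0 0 0.03 0 0 0 1" --pt "0 0 0.035 0 0 0 1" --pt "0 0 0.039 0 0 0 1" --pt "0 0 0.039 0 0 0 1" --pt "0 0 0.039 0 0 0 1"

```text
time: 19.15
tool_pos: [0.5891, 0.0527, 0.1803]
tool_rot: [0.0, 0.118, 0.993, 0.0]
contact_force: [-0.0, -0.8, -1.3]
gripper_width: 0.243
```

```bash
python3 - <<'E'
from h import *
s=manip.state(); print(s["time"],s["tool_pos"],s["contact_force"],s["ft_torque"],s["gripper_width"])
p,r=tool(); z=r.as_matrix()[:,2]; print(proj(manip.get_calibration("scene"),[p+.144*z,p+.019*z]))
for n in ["scene","wrist"]:
    im=manip.grab_frame(n)[:,:,::-1]; cv2.imwrite(f"pics/{n}11.png",im)
    if n=="scene": crop(im,220,180,120,110,6,"pics/s11c.png")
    else: cv2.imwrite("pics/w11.png",im)
E
```

```text
19.15 [0.5891 0.0527 0.1803] [-0.0423 -0.8081 -1.3132] [ 0.006   0.0218 -0.0076] 0.24314971825496554
[[279.9976 266.8469]
 [280.2278 215.9342]]
```

View pics/s11c.png

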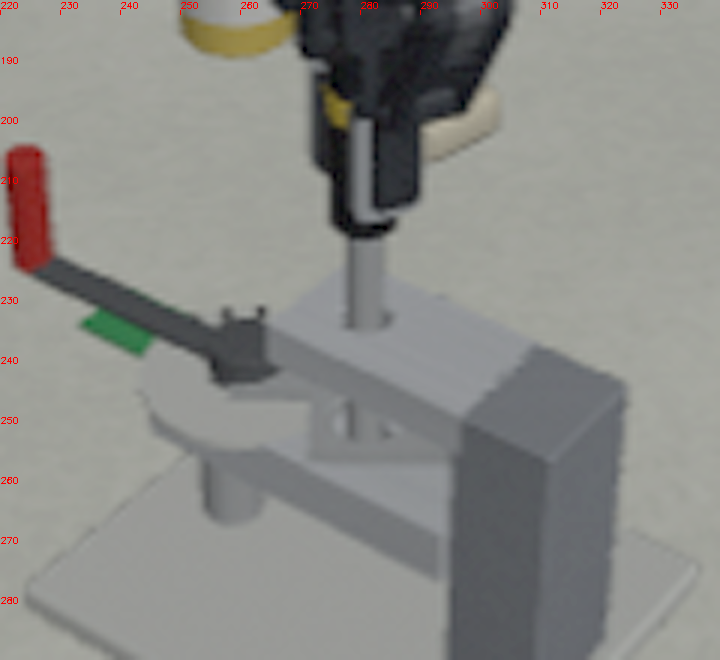

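View pics/w11.png

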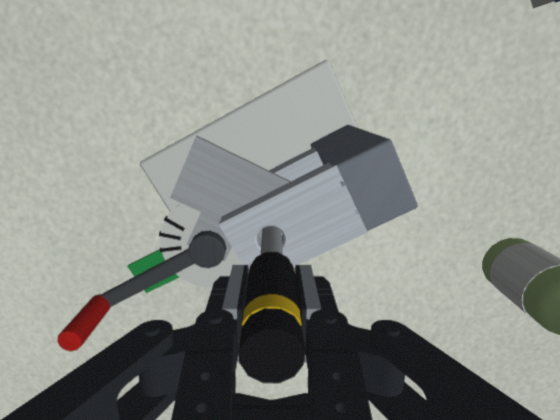

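>>> step_arm --pt "0 0 0 0 0 0 1" --pt "0 0 0 0 0 0 1" --pt "0 0 0 0 0 0 1"

```text
time: 19.55
tool_pos: [0.5892, 0.0527, 0.1805]
tool_rot: [0.0, 0.118, 0.993, -0.0]
contact_force: [0.9, 0.6, -2.0]
gripper_width: 0.241
```

```bash
python3 - <<'E'
from h import *
s=manip.state(); print(s["time"],s["tool_pos"],s["contact_force"],s["gripper_width"])
print(manip.job_done())
E
```

```text
19.55 [0.5892 0.0527 0.1805] [ 0.9425  0.5628 -1.9547] 0.24128830257478587
the job is handed in; nothing more can be done
None
```

The job is handed in at 19.6 s, with the rod held upright through the guide and outlet and the valve on its mark; no verdict is reported.

- **Valve:** The first turn measured about 57°, so I pinched the handle again and nudged it on. By eye, the lever then lay along the green mark at about 60°. The post came out about 1° past the mark by projection, and the lever looked unchanged in the last pictures.
- **Rod:** I took it out of the caddy and lowered it through both bores without sign of contact.
- **Tip depth:** The tip is at about z = 0.036 m, so roughly 19 mm below the outlet block and well clear of the base. The tip itself is hidden behind the stand. That depth comes from the tool height, and the handle's lower edge in the scene picture agrees within about 1 mm.
- **Forces:** The final force reading was about 2 N, close to the rod's own weight, so it is not leaning on the stand.
- **Bystanders:** My path kept clear of them, and those in the last views (soap and both bottles, partly hidden) looked undisturbed. I did not measure their final positions, and the plate was out of the crops I viewed at the end.
- **Disagreements:** The estimates of the bore position differed by about 2 mm between views. I settled this by looking again just above the guide and inside it.

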